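# Stack the coupling rings on the rebuild stand

## Robot

A 6-joint arm with a two-finger parallel gripper is mounted at the origin on the work surface. World frame = base frame: x ahead of the robot, y to its left, z up, the work surface at z = 0. Lengths are in m, angles in degrees, forces in N, time in s.
With the tool pointing down it reaches from about 0.35 to 0.875 m from the base axis. Payload 4.2 kg.
Tool frame: the origin (TCP) lies on the centre line of the jaws, within the pads' length; the fingertips stand 17 mm ahead of it and the grasp point (between the pads) lies 2 mm behind it; z points along the fingers, y is the line along which they close (so a half turn about z gives the same grasp; the last joint's range is limited). The gripper opens to 87 mm and grips with 3 to 60 N. Pads are 19 mm wide; open, the fingers measure 117 mm over their backs; the gripper's body (75 mm by 190 mm) begins 51 mm behind the grasp point.
Start: joints at [83.973, 22.042, 0.453, 0, -68.411, -14.817], TCP at [0.222, 0.584, 0.24] pointing down, gripper open.
Joint ranges: [-179.83, 179.83], [-69.29, 118.12], [-61.27, 80.66], [-181.25, 117.63], [-171.15, -9.14], [-177.46, 177.46]. Speed limits (degrees/s): [159.86, 159.86, 180, 180, 180, 180].

## Interface

Orientations are given as a 3x3 rotation matrix whose columns are the frame's x, y, z axes.
In Python, from rig import monitor, camera, calibration, arm, finder gives the robot as it stands.
- The arm moves only by the tool apply_moves, never from a script. Its argument "commands" is text: rows parted by semicolons, each of 5 numbers parted by spaces: the shift along the tool's x, y, z in units of 40 mm (1.0 is 40 mm), then the turn about the tool's z in units of 6 degrees (1.0 is 6 degrees), then the closure, from 0 (fully open) to 1 (shut). A call has 1 to 5 rows; each row shifts and turns the commanded pose from where the row before left it, along the tool's axes as they then stand; what a row does not reach is not made up. A row lasts 1/8 s, in which the tool goes at most 62.5 mm and 10.7 degrees, less where a joint would pass 70% of its speed; a pose out of reach is approached as far as the arm can. A call is refused whole if a number of a shift passes 1 or a number of a turn 1, either way. A call with a gripper value outside its range is refused whole. The fingers move at their own pace and stop on an object; "force" is the grip in N (left out, the last holds). Time passes only in rows, so rows that do not move let the fingers close. It gives the time, the measured TCP pose, the force, the opening and the grip force at its end, in the units of the state.
- monitor.observe(): the state, without advancing time (a new reading comes with each control period).
- camera(name): name is "side" or "top" or "wrist"; returns the picture (480x640x3 uint8, red, green, blue); there is no depth.
- calibration(name): a dict with "mtx" (3x3 intrinsics, pixels), "R" (3x3) and "t" (3): a world point X has camera coordinates R X + t. Camera axes: x right, y down, z forward; pixel columns grow to the right and rows downward; lengths in m; the calibration is good to about 2 mm. A picture is of the moment at which its call begins: read the wrist's pose just before it. calibration takes no time and is no camera call; for the wrist camera it gives the pose at the moment of the call.
- arm.sign_off(): hands the job in; it is judged then, once.
Trained networks look in the newest picture that a camera, given by its name, has taken for a name from the list of things; names that differ only in an ending like _2 or _b are one class to them, and where a whole thing is asked for, a point or a joint stands for the part that bears it (a point fixed in the world has none). Each returns a list of dicts, best first, with "conf" (0 to 1); they miss things now and then, are a little off and sometimes report something else, mostly with a low value. They report only what shows in the picture. A call takes as long as a camera call. They do not tell look-alikes from the thing itself.
- finder.spot_in(label, camera): "pixel" ([column, row] in pixels, amid what is visible of it).
- finder.outline_of(label, camera): "pixels" (480x640 bool, what is visible of it) and "pixel" ([column, row] in pixels, amid what is visible of it).
- finder.tip_of(label, camera): "pixel" ([column, row] in pixels: a listed point, or the origin of a listed thing).
The state is a dict: "time": time; "joint_pos": joint angles; "joint_velocities": joint speeds; "joint_efforts": joint torques, N m; "eef_pos": TCP position; "ee_rot": TCP orientation; "ft_force": force on the tool from outside, world axes, zero at the start; "moment": the same for the moment, N m; "width": finger opening in m; "gripper_force": force on a finger pad.
Only numpy, scipy, OpenCV 4.12 (cv2) and the standard library are available. Lean on these libraries where they do the work, as an engineer would, in place of code of your own. Each camera call takes 0.05 s, during which the arm holds its last target. There are 200 camera calls.

## Task

Build up the coupling on the upright spindle of the blue stand, one ring at a time: first the steel drive collar, then the brass dog ring, then the red cover ring, each fully home (the collar's slots down over the cross pin at the foot of the spindle, the dog ring's slots down over the collar's lugs, the cover flat on top). Leave the dark worn ring and the screwdriver where they are, and let go of everything at the end.

Things in the scene. Friction and masses are not known exactly. Their poses are not given: they have to be found in the camera images.
- seat (a point): Centre of the seat face, the flat 64 mm disc on top of the blue stand (base 110 x 100 mm, fixed), 40 mm above the table, z up. The steel spindle rises from here: 20 mm diameter, 64 mm tall, its last 8 mm tapering to 10 mm diameter. It does not turn under ordinary handling (needs about 4 N m).
- pin (a point): Middle of the round brass cross pin, on the spindle's axis 4 mm above the seat: 8 mm diameter, 44 mm end to end, lying flat on the seat face through the spindle's foot. Its direction differs from start to start and is NOT told by this pose: see it or feel for it. A collar standing on the pin is 8 mm too high.
- drive_collar: Steel ring, goes on first: 44 mm outside, bore 23 mm, body 24 mm tall, 0.14 to 0.28 kg; upright, any yaw. Origin: centre of its underside, z up. Lower 9 mm cut by four slots 11 mm wide along own +-x and +-y (fits the pin every quarter turn, to about 5 degrees); smooth above. On top two lugs 8 mm wide, 8 mm tall, along own +x and -x. Starts on a 12 mm thick plywood board.
- dog_ring: Brass ring, goes on second: 44 mm outside, bore 23 mm, 20 mm tall, 0.11 to 0.21 kg; upright, any yaw. Origin: centre of its underside, z up. Same four slots (9 mm deep, 11 mm wide, along own +-x and +-y), smooth above. Home, its underside is 24 mm above the seat; standing on the lugs it is 8 mm too high. Starts on the board.
- cover_ring: Red plain ring, goes on last: 44 mm outside, bore 23 mm, 12 mm tall, 0.06 kg. Origin at the centre of its underside, z up. Home, its underside is 44 mm above the seat. Starts flat on the board.
- old_ring: Dark worn plain ring, 44 mm outside, bore 29 mm, 16 mm tall, flat on the board among the others: not used, stays there. Origin at the centre of its underside. The four rings stand in a square, about 90 mm apart, in any order.
- screwdriver: Loose screwdriver, 200 mm long, blue handle 26 mm thick, lying on the table between stand and board, shaft pointing away from the robot: a bystander. Origin under its middle, own x along the shaft.
Mind the look-alikes: they are no part of the job. Leave any green look-alike of the drive_collar alone.

How it is judged (in metres and radians):
On the way, in this order (a step that is already met when the one before it is completed fails the run):
1. the drive collar is home on the seat face, its slots over the cross pin (z of drive_collar in the frame of seat between -0.0025 and 0.0025 m and horizontal distance between drive_collar and seat below 0.003 m and angle between drive_collar's own z axis and vertical below 0.08 rad), for 0.2 s.
2. the dog ring is home on the collar, its slots over the lugs (all of step 1 and z of dog_ring in the frame of seat between 0.0215 and 0.0265 m and horizontal distance between dog_ring and seat below 0.003 m and angle between dog_ring's own z axis and vertical below 0.08 rad), for 0.2 s.
At the end, for the whole second after the job is handed in: All three rings are on the spindle, released and still, upright within 0.08 rad and within 3 mm of its axis: the underside of the steel collar on the seat face, of the brass ring 24 mm above it and of the red ring 44 mm above it, each within 2.5 mm (all of step 2 and z of cover_ring in the frame of seat between 0.0415 and 0.0465 m and horizontal distance between cover_ring and seat below 0.003 m and angle between cover_ring's own z axis and vertical below 0.08 rad and linear speed of each of drive_collar, dog_ring, cover_ring below 0.02 m/s); the robot touches nothing.
It fails at once if the worn ring or the screwdriver is moved by more than 30 mm (distance of any of old_ring, screwdriver from where it was at the start of the episode above 0.03 m).
It also fails if it takes over 72 s, if anything falls off the work surface, if the arm or the gripper's body presses on something with over 40 N, if the wrist force passes 120 N, or if a joint passes its speed limit or range.

## Working session

There is one attempt and no reset: what is moved stays moved. The work goes in short steps, Python scripts to look and compute and a tool call to move; the robot and the scene stay as the last step left them, time stands still between calls to the robot, and variables do not carry over. Pictures are saved under pics/ and viewed, at most 10 in all, crops included, and the job is handed in when it is done.

Besides the shell and the picture viewer there is one more tool, called after "Request:" in YAML: its name, and indented under it one key for each argument. apply_moves: Moves the arm, as the interface text tells. Its arguments: {"type":"object","properties":{"commands":{"type":"string"},"force":{"type":"number"}},"required":["commands"]}

```bash
mkdir -p pics
python3 - <<'E'
from rig import monitor,camera,calibration,finder
import cv2,numpy as np
s=monitor.observe();print(s)
for n in("top","side"):
    im=camera(n);cv2.imwrite(f"pics/{n}0.png",im[:,:,::-1])
    c=calibration(n);print(n,c)
    for l in("drive_collar","dog_ring","cover_ring","old_ring","seat","pin"):
        print(n,l,[(np.round(d["pixel"]),round(d["conf"],2)) for d in finder.tip_of(l,n)])
E
```

```text
{'time': 0.0, 'joint_pos': array([ 8.39733040e+01,  2.20903674e+01,  3.78412884e-01, -3.00651754e-02,
       -6.84124351e+01, -1.48174210e+01]), 'joint_velocities': array([ 0.04504853,  0.05048714, -0.00425674, -0.01142569,  0.09991885,
        0.03218028]), 'joint_efforts': array([-2.24278010e-04, -3.90665531e+01,  1.87409627e+01,  4.21977416e+00,
        1.10139116e-02, -1.91401318e-04]), 'eef_pos': array([0.2221554 , 0.583558  , 0.23845161]), 'ee_rot': array([[ 9.34483098e-01, -3.56006784e-01, -7.13165633e-04],
       [-3.56007488e-01, -9.34480725e-01, -2.10773217e-03],
       [ 8.39274115e-05,  2.22353239e-03, -9.99997524e-01]]), 'ft_force': array([-0.16391526,  0.25250094,  1.16534289]), 'moment': array([-0.03604351,  0.02436707,  0.00557575]), 'gripper_force': 0.0, 'width': 0.08736195727448635}
top {'mtx': array([[496.15115474,   0.        , 331.82454572],
       [  0.        , 496.15115474, 238.13538286],
       [  0.        ,   0.        ,   1.        ]]), 'R': array([[ 9.21713124e-04, -9.99952170e-01,  9.73695061e-03],
       [-9.91513741e-01, -2.17963989e-03, -1.29983653e-0
[... 472 characters left out ...]
ray([[522.69447229,   0.        , 326.80339418],
       [  0.        , 522.69447229, 233.86010494],
       [  0.        ,   0.        ,   1.        ]]), 'R': array([[-0.99915871, -0.04077407,  0.00439932],
       [-0.02856744,  0.61501716, -0.78799606],
       [ 0.02942415, -0.7874588 , -0.61566456]]), 't': array([0.51204965, 0.02278611, 0.86952372])}
side drive_collar [(array([399., 352.]), 0.7), (array([310., 323.]), 0.61), (array([393., 302.]), 0.59)]
side dog_ring [(array([242., 324.]), 0.94)]
side cover_ring [(array([234., 381.]), 0.57)]
side old_ring [(array([310., 376.]), 0.74)]
side seat [(array([323., 167.]), 0.55)]
side pin [(array([325., 163.]), 0.68), (array([237., 382.]), 0.22)]
```

View pics/top0.png

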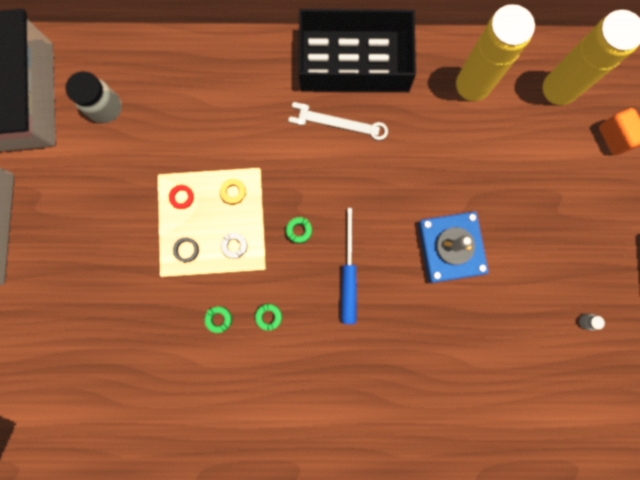

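View pics/side0.png

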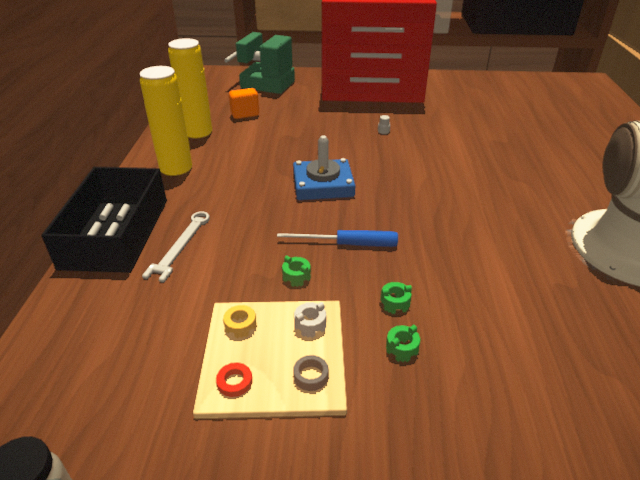

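The steel collar is at top (234,245) / side (311,318). It is the only grey, lugged ring on the board; the green look-alikes at top (299,230), (268,317) and (218,319) are off the board. Brass is at (232,192), red at (182,196), the dark worn ring at (187,250) and the stand at (455,246).

```bash
cat > h.py <<'E'
import numpy as np,cv2
from rig import monitor,camera,calibration,finder
def onplane(p,c,z):
    r=c["R"].T@np.linalg.solve(c["mtx"],[p[0],p[1],1]);o=-c["R"].T@c["t"];return o+r*(z-o[2])/r[2]
def proj(X,c):
    q=c["mtx"]@(c["R"]@np.asarray(X)+c["t"]);return q[:2]/q[2]
def delta(xy,z=None):
    s=monitor.observe();R=s["ee_rot"];d=np.array([xy[0],xy[1],s["eef_pos"][2] if z is None else z])-s["eef_pos"]
    return R.T@d/0.04, s
def yaw(R): return np.degrees(np.arctan2(R[1,1],R[0,1]))
E
python3 - <<'E'
from h import *
im=cv2.imread("pics/top0.png");cv2.imwrite("pics/crop0.png",cv2.resize(im[150:340,140:330],None,fx=3,fy=3,interpolation=cv2.INTER_CUBIC))
ct,cs=calibration("top"),calibration("side")
P={"drive_collar":((238,244),(310,323),.012),"dog_ring":((232,194),(242,324),.012),"cover_ring":((182,196),(234,381),.012),"old_ring":((188,250),(310,376),.012),"seat":((457,244),(323,167),.04)}
for k,(a,b,z) in P.items(): print(k,onplane(a,ct,z).round(4),onplane(b,cs,z).round(4))
for k in((349,266),(299,230),(268,317)):print(onplane(k,ct,.01).round(3))
s=monitor.observe();R=s["ee_rot"]
cw=calibration("wrist");print("cam in tool",R.T@(-cw["R"].T@cw["t"]-s["eef_pos"]),(cw["R"]@R).round(3),cw["mtx"])
print(yaw(R),R.T@np.array([1,0,0]))
E
```

```text
drive_collar [0.5311 0.2041 0.012 ] [0.5274 0.2021 0.012 ]
dog_ring [0.6193 0.2168 0.012 ] [0.6204 0.2081 0.012 ]
cover_ring [0.6155 0.3041 0.012 ] [0.6145 0.3012 0.012 ]
old_ring [0.5205 0.29   0.012 ] [0.5216 0.2897 0.012 ]
seat [ 0.5285 -0.1684  0.04  ] [ 0.5267 -0.1678  0.04  ]
[0.493 0.012 0.01 ]
[0.556 0.099 0.01 ]
[0.406 0.15  0.01 ]
cam in tool [ 0.06842596 -0.00038592 -0.14428175] [[ 0.001  1.    -0.001]
 [-0.968  0.    -0.25 ]
 [-0.25   0.001  0.968]] [[332.20962875   0.         315.07840902]
 [  0.         332.20962875 239.18629468]
 [  0.           0.           1.        ]]
-110.84456032856914 [ 9.34549219e-01 -3.55833891e-01 -4.86606331e-06]
```

View pics/crop0.png

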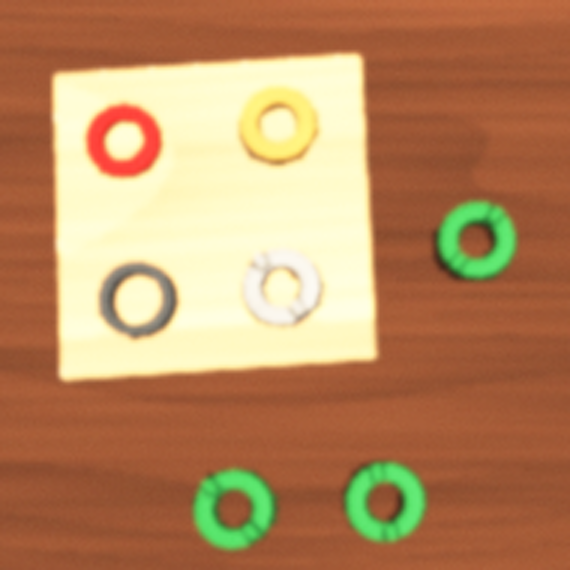

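The enlarged crop confirms it: steel collar at crop (282,287), with lugs at (258,262) and (300,312), giving a yaw of about 40°. All three green rings are off the board.

Request:
apply_moves:
  commands: "0.96 0.56 0 0 0;0.96 0.56 0 0 0;0.96 0.56 0 0 0;0.96 0.56 0 0 0;0.96 0.56 0 0 0"
  force: 15

```text
time: 1.32
eef_pos: [0.3627, 0.41, 0.2398]
ee_rot: [[0.935, -0.356, 0.0], [-0.356, -0.935, 0.0], [0.0, -0.001, -1.0]]
ft_force: [0.6, 0.6, 0.8]
width: 0.0874
gripper_force: 0.0
```

Request:
apply_moves:
  commands: "0.96 0.56 0.2 0 0;0.96 0.56 0.2 0 0;0.96 0.56 0.2 0 0;0.96 0.56 0.2 0 0;0.96 0.56 0.2 0 0"

```text
time: 1.95
eef_pos: [0.5024, 0.237, 0.1996]
ee_rot: [[0.935, -0.356, 0.001], [-0.356, -0.935, 0.0], [0.0, -0.001, -1.0]]
ft_force: [0.6, -0.4, 0.1]
width: 0.0871
gripper_force: 0.0
```

Request:
apply_moves:
  commands: "0.96 0.56 0 0 0;0 0 0 0 0;0 0 0 0 0"

```text
time: 2.33
eef_pos: [0.5293, 0.2036, 0.1996]
ee_rot: [[0.934, -0.356, -0.0], [-0.356, -0.934, 0.0], [-0.0, -0.0, -1.0]]
ft_force: [-0.6, -0.3, -0.1]
width: 0.087
gripper_force: 0.0
```

Run:
```python
from h import *
c=calibration("wrist");im=camera("wrist");cv2.imwrite("pics/w1.png",im[:,:,::-1])
s=monitor.observe();print(s["time"],s["eef_pos"],yaw(s["ee_rot"]),s["joint_pos"].round(1))
for l in("drive_collar","dog_ring","cover_ring"):
    print(l,[(np.round(d["pixel"]),round(d["conf"],2),onplane(d["pixel"],c,.012).round(4)) for d in finder.tip_of(l,"wrist")])
```

```text
2.375 [0.52907501 0.2040184  0.19965663] -110.81068119913986 [ 37.5  18.3 -11.3  -0.  -60.5  31.7]
drive_collar [(array([404., 160.]), 0.81, array([0.5568, 0.101 , 0.012 ])), (array([330., 330.]), 0.73, array([0.4102, 0.2312, 0.012 ])), (array([401., 306.]), 0.68, array([0.4095, 0.1491, 0.012 ])), (array([307., 227.]), 0.65, array([0.5284, 0.2128, 0.012 ])), (array([189., 180.]), 0.37, array([0.6139, 0.3042, 0.012 ]))]
dog_ring [(array([272., 139.]), 0.74, array([0.6206, 0.2132, 0.012 ]))]
cover_ring [(array([188., 181.]), 0.67, array([0.6138, 0.3062, 0.012 ]))]
```

View pics/w1.png

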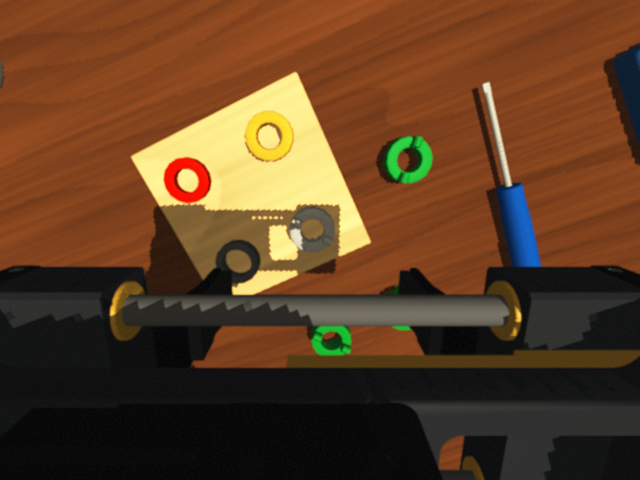

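```bash
cat >> h.py <<'E'
from scipy.optimize import minimize
def fit(mask,c,x0,z,h,r=.022):
    a=np.linspace(0,2*np.pi,60);C=np.c_[r*np.cos(a),r*np.sin(a)]
    k=cv2.findContours(mask.astype(np.uint8),0,1)[0];hm=cv2.convexHull(np.vstack(k))
    M=cv2.fillConvexPoly(np.zeros((480*4,640*4),np.uint8),hm*4+2,1)
    def f(p):
        pts=np.array([proj((p[0]+u,p[1]+v,zz),c) for u,v in C for zz in(z,z+h)])
        N=cv2.fillConvexPoly(np.zeros((480*4,640*4),np.uint8),cv2.convexHull((pts*4+2).astype(np.int32)),1)
        return 1-(M&N).sum()/(M|N).sum()
    o=minimize(f,x0[:2],method="Nelder-Mead",options=dict(initial_simplex=np.array([x0[:2],[x0[0]+.006,x0[1]],[x0[0],x0[1]+.006]]),xatol=1e-4,fatol=1e-4))
    return o.x,1-o.fun
E
python3 - <<'E'
from h import *
c=calibration("wrist");camera("wrist")
T={"drive_collar":((.529,.206),.024),"dog_ring":((.62,.212),.02),"cover_ring":((.614,.304),.012)}
for l,(x,h) in T.items():
    for d in finder.outline_of(l,"wrist"):
        q=onplane(d["pixel"],c,.03)
        if np.hypot(*(q[:2]-x))<.03: print(l,d["conf"],d["pixels"].sum(),fit(d["pixels"],c,x,.012,h))
camera("top");ct=calibration("top")
for l,(x,h) in T.items():
    for d in finder.outline_of(l,"top"):
        q=onplane(d["pixel"],ct,.03)
        if np.hypot(*(q[:2]-x))<.03: print("top",l,d["conf"],d["pixels"].sum(),fit(d["pixels"],ct,x,.012,h))
print(monitor.observe()["time"])
E
```

```text
drive_collar 0.56 1232 (array([0.52679651, 0.2072464 ]), np.float64(0.8867647572781603))
dog_ring 0.6 1394 (array([0.6213846 , 0.21216495]), np.float64(0.917462567009674))
cover_ring 0.64 1311 (array([0.61300783, 0.30265426]), np.float64(0.8798893849536883))
top drive_collar 0.65 128 (array([0.53047656, 0.20701953]), np.float64(0.20270963768859696))
top dog_ring 0.67 415 (array([0.62109726, 0.21334203]), np.float64(0.8667019587083112))
2.925
```

Run:
```python
from h import *
cw,ct,cs=[calibration(n) for n in("wrist","top","side")]
def rect(f,c,x,y,z,h=.035,N=260):
    g=np.linspace(-h,h,N);Y,X=np.meshgrid(-g,-g)  # up=+x, left=+y
    P=np.stack([x+X,y+Y,np.full_like(X,z)],-1).reshape(-1,3)@c["R"].T+c["t"]
    q=P@c["mtx"].T;q=(q[:,:2]/q[:,2:]).astype(np.float32).reshape(N,N,2)
    o=cv2.remap(cv2.imread(f),q[...,0],q[...,1],cv2.INTER_CUBIC);return cv2.convertScaleAbs(o,alpha=255/max(80,np.percentile(o,98)))
A=np.hstack([rect("pics/"+f,c,.5285,.2065,.040) for f,c in(("w1.png",cw),("top0.png",ct),("side0.png",cs))])
B=np.hstack([rect("pics/"+f,c,.5278,-.168,z) for f,c,z in(("top0.png",ct,.045),("side0.png",cs,.045),("side0.png",cs,.04))])
cv2.imwrite("pics/m1.png",np.vstack([A,B]))
```

```text
(no output)
```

View pics/m1.png

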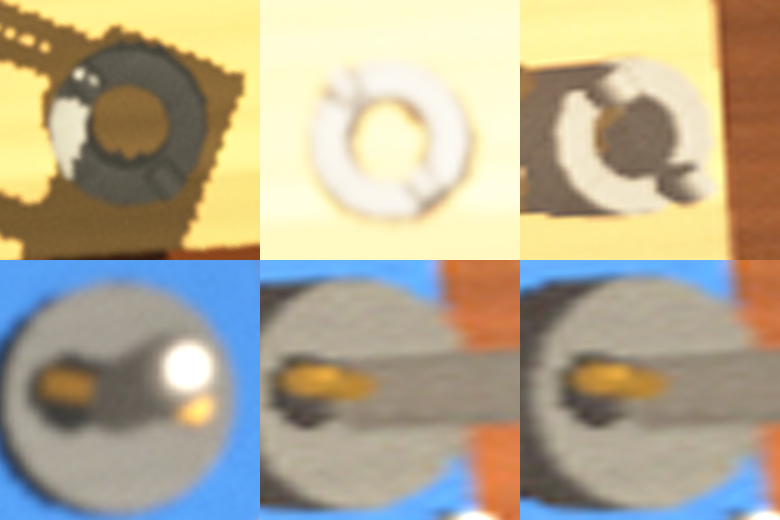

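Rectified montage: lugs at (85,78) and (165,178) put the collar yaw at about 38°. The brass pin's left end is at (67,384) and right end at (195,410), so the pin is at about 78°. The collar needs about +40° in the world. Going down on it now.

Request:
apply_moves:
  commands: "-0.04 -0.05 0.9 0 0.31;0 0 0.9 0 0.31;0 0 0.9 0 0.31;0 0 0.9 0 0.31;0 0 0.6 0 0.31"

```text
time: 3.55
eef_pos: [0.5281, 0.2055, 0.0298]
ee_rot: [[0.934, -0.356, -0.002], [-0.356, -0.934, -0.001], [-0.001, 0.002, -1.0]]
ft_force: [-0.0, -0.7, 0.0]
width: 0.0606
gripper_force: 0.0
```

Request:
apply_moves:
  commands: "0 0 0 0 0.31;0 0 0 0 1;0 0 0 0 1;0 0 0 0 1;0 0 0 0 1"

```text
time: 4.18
eef_pos: [0.5289, 0.2061, 0.0318]
ee_rot: [[0.935, -0.356, 0.001], [-0.356, -0.935, 0.0], [0.0, -0.001, -1.0]]
ft_force: [0.3, 0.0, -0.5]
width: 0.0433
gripper_force: 15.0
```

Request:
apply_moves:
  commands: "0 0 -0.7 0 1;0 0 -0.7 -0.95 1;0 0 -0.7 -0.95 1;0 0 -0.7 -0.95 1;0 0 -0.7 -0.95 1"

```text
time: 4.8
eef_pos: [0.5278, 0.2055, 0.1718]
ee_rot: [[0.999, 0.037, -0.002], [0.037, -0.999, -0.001], [-0.002, 0.001, -1.0]]
ft_force: [0.3, 0.5, -2.8]
width: 0.043
gripper_force: 15.0
```

Request:
apply_moves:
  commands: "0 0 -0.5 -0.95 1;0 0 0 -0.95 1;0 0 0 -0.95 1;-0.53 0.88 0 0 1;-0.53 0.88 0 0 1"

```text
time: 5.42
eef_pos: [0.5104, 0.1246, 0.1906]
ee_rot: [[0.945, 0.327, -0.002], [0.327, -0.945, -0.001], [-0.002, -0.0, -1.0]]
ft_force: [0.4, -0.5, -2.3]
width: 0.0431
gripper_force: 15.0
```

Request:
apply_moves:
  commands: "-0.53 0.88 0 0 1;-0.53 0.88 0 0 1;-0.53 0.88 0 0 1;-0.53 0.88 0 0 1;-0.53 0.88 0 0 1"

```text
time: 6.05
eef_pos: [0.4675, -0.0766, 0.191]
ee_rot: [[0.945, 0.326, -0.002], [0.326, -0.945, 0.0], [-0.001, -0.001, -1.0]]
ft_force: [0.1, -0.8, -1.8]
width: 0.0433
gripper_force: 15.0
```

Request:
apply_moves:
  commands: "-0.53 0.88 0 0 1;-0.53 0.88 0 0 1;-0.53 0.88 0 0 1;0 0 0 0 1;0 0 0 0 1"

```text
time: 6.68
eef_pos: [0.4426, -0.1958, 0.1911]
ee_rot: [[0.945, 0.326, -0.001], [0.326, -0.945, 0.001], [-0.001, -0.001, -1.0]]
ft_force: [0.6, -0.1, -1.9]
width: 0.0434
gripper_force: 15.0
```

Run:
```python
from h import *
s=monitor.observe();c=calibration("wrist");im=camera("wrist");cv2.imwrite("pics/w2.png",im[:,:,::-1])
print(s["time"],s["eef_pos"],yaw(s["ee_rot"]),s["joint_pos"].round(1),s["width"],s["ft_force"])
for l,z in(("seat",.04),("pin",.044)):
    print(l,[(np.round(d["pixel"]),round(d["conf"],2),onplane(d["pixel"],c,z).round(4)) for d in finder.tip_of(l,"wrist")])
np.savez("w2.npz",**c)
```

```text
6.675 [ 0.442627   -0.19584208  0.19107972] -70.98909792539982 [ -4.6  10.9 -22.9  -0.  -56.3 113.6] 0.04337455569128736 [ 0.58903164 -0.13421504 -1.85416206]
seat [(array([316., 131.]), 0.93, array([ 0.5251, -0.168 ,  0.04  ]))]
pin [(array([316., 127.]), 0.61, array([ 0.5276, -0.1672,  0.044 ]))]
```

View pics/w2.png

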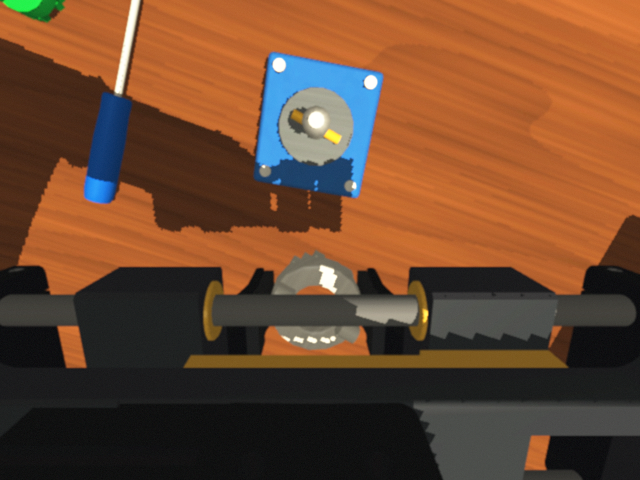

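Run:
```python
from h import *
c=dict(np.load("w2.npz"));im=cv2.imread("pics/w2.png")
h=cv2.cvtColor(im,cv2.COLOR_BGR2HSV)[70:180,255:375];
base=((h[...,0]>100)&(h[...,0]<125)&(h[...,1]>140)).astype(np.uint8)
y=((h[...,0]>15)&(h[...,0]<30)&(h[...,1]>150)).astype(np.uint8)
n,l,st,ce=cv2.connectedComponentsWithStats(y);print([(st[i].tolist(),ce[i]+[255,70]) for i in range(1,n) if st[i][4]>8])
print("tip",onplane((317,119),c,.104),"disc",onplane((317,126),c,.04))
for z in(.044,.048):
    a,b=onplane((296,117),c,z),onplane((333,138),c,z);d=a-b;print(a,b,np.hypot(*d[:2]),np.degrees(np.arctan2(d[1],d[0])))
# disc ellipse: gray low-sat pixels hull
g=(h[...,1]<70).astype(np.uint8);g=cv2.morphologyEx(g,cv2.MORPH_OPEN,np.ones((3,3)))
k=max(cv2.findContours(g,0,1)[0],key=cv2.contourArea);e=cv2.fitEllipse(cv2.convexHull(k));p=np.array(e[0])+[255,70]
print(e,p,onplane(p,c,.04))
k2=cv2.resize(im[240:370,220:420],None,fx=4,fy=4,interpolation=cv2.INTER_CUBIC);cv2.imwrite("pics/held.png",k2)
```

```text
[([36, 40, 12, 14, 107], array([296.8411215 , 115.93457944])), ([69, 60, 16, 14, 103], array([331.83495146, 136.34951456]))]
tip [ 0.52842606 -0.16759705  0.104     ] disc [ 0.52891486 -0.1677873   0.04      ]
[ 0.52963442 -0.14913077  0.044     ] [ 0.5239739  -0.18369832  0.044     ] 0.03502794917124974 80.70021176509796
[ 0.52933198 -0.14946558  0.048     ] [ 0.52374917 -0.18355855  0.048     ] 0.034547042399243236 80.70021176509789
((60.53152084350586, 56.085079193115234), (74.33856964111328, 78.346435546875), 178.1788330078125) [315.53152084 126.08507919] [ 0.52844609 -0.16663818  0.04      ]
```

View pics/held.png

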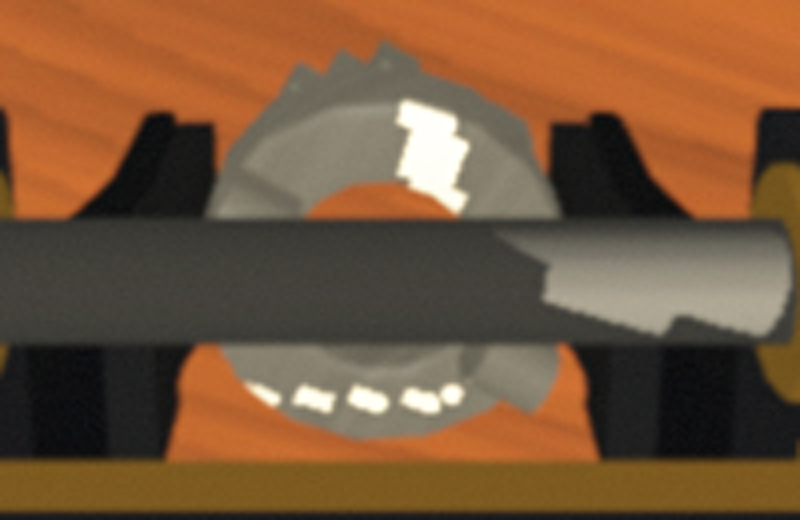

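Run:
```python
from h import *
c=dict(np.load("w2.npz"));s=monitor.observe();R=s["ee_rot"];e=s["eef_pos"]
f=lambda p,z:onplane((220+p[0]/4,240+p[1]/4),c,z)
for z in(.1955,.2035):
    a,b=f((258,190),z),f((515,375),z);d=a-b;print("lug",np.hypot(*d[:2]),np.degrees(np.arctan2(d[1],d[0])),R.T@((a+b)/2-e))
a,b=f((385,100),.1955),f((385,437),.1955);print(R.T@(a-e),R.T@(b-e))
print(delta((.5284,-.1674)))
```

```text
lug 0.03770643627306553 70.8495313445362 [-0.00264721  0.00147424 -0.00405469]
lug 0.035549459187401794 70.84953134453619 [ 0.00138593  0.00142317 -0.01205526]
[ 0.01973601  0.00103189 -0.00405781] [-0.02253497  0.00100677 -0.00405167]
(array([ 2.23821381e+00,  4.14793482e-02, -3.37105491e-04]), {'time': 6.825, 'joint_pos': array([-4.50684276e+00,  1.08833412e+01, -2.28761382e+01, -1.49288172e-02,
       -5.62550265e+01,  1.13645240e+02]), 'joint_velocities': array([ 0.09858892, -0.01186544,  0.1140191 ,  0.14007527, -0.014622  ,
        0.1123829 ]), 'joint_efforts': array([-2.14660624e-01, -2.79911757e+01,  1.75457561e+01,  3.94642800e+00,
        4.43605590e-02, -1.52014643e-03]), 'eef_pos': array([ 0.44327176, -0.19517224,  0.19144537]), 'ee_rot': array([[ 9.44776845e-01,  3.27714294e-01, -2.35352677e-04],
       [ 3.27714347e-01, -9.44776826e-01,  2.35880869e-04],
       [-1.45054223e-04, -2.99983232e-04, -9.99999944e-01]]), 'ft_force': array([ 0.83266451, -0.56370937, -2.1973466 ]), 'moment': array([-0.05917543, -0.04466685,  0.05167003]), 'gripper_force': 15.002582856851916, 'width': 0.04338413076998511})
```

Request:
apply_moves:
  commands: "0.75 0 0 -0.33 1;0.75 0.01 0 0 1;0.76 0.01 0.6 0 1;0 0 0.8 0 1;0 0 0 0 1"

```text
time: 7.45
eef_pos: [0.5264, -0.164, 0.1329]
ee_rot: [[0.933, 0.36, -0.007], [0.36, -0.933, 0.001], [-0.006, -0.003, -1.0]]
ft_force: [-0.2, -0.6, -1.8]
width: 0.0435
gripper_force: 15.0
```

Request:
apply_moves:
  commands: "0 0 0.3 0 1;0 0 0.3 0 1;0 0 0.3 0 1;0 0 0.3 0 1;0 0 0.2 0 1"

```text
time: 8.07
eef_pos: [0.5282, -0.1653, 0.0788]
ee_rot: [[0.933, 0.359, -0.0], [0.359, -0.933, -0.0], [-0.0, -0.0, -1.0]]
ft_force: [0.1, 0.3, -2.7]
width: 0.0431
gripper_force: 15.0
```

Request:
apply_moves:
  commands: "0 0 0.15 0 1;0 0 0.15 0 1;0 0 0.13 0 1;0 0 0 0 1"

```text
time: 8.57
eef_pos: [0.5282, -0.1653, 0.0621]
ee_rot: [[0.933, 0.359, -0.0], [0.359, -0.933, -0.0], [-0.0, -0.0, -1.0]]
ft_force: [1.4, -0.2, -2.4]
width: 0.0431
gripper_force: 15.0
```

Request:
apply_moves:
  commands: "0 0 0.06 0 1;0 0 0.02 0 1;0 0 0 0 1"

```text
time: 8.95
eef_pos: [0.5285, -0.1652, 0.0598]
ee_rot: [[0.933, 0.359, 0.001], [0.359, -0.933, -0.0], [0.001, 0.0, -1.0]]
ft_force: [-1.1, 0.5, 2.9]
width: 0.043
gripper_force: 15.1
```

Request:
apply_moves:
  commands: "0 0 0 0 0.31;0 0 0 0 0.31;0 0 -0.6 0 0.31;0 0 -1 0 0.31;0 0 -1 0 0.31"

```text
time: 9.57
eef_pos: [0.528, -0.1653, 0.164]
ee_rot: [[0.933, 0.359, -0.001], [0.359, -0.933, -0.0], [-0.001, -0.0, -1.0]]
ft_force: [0.9, 0.9, 0.2]
width: 0.06
gripper_force: 0.0
```

Request:
apply_moves:
  commands: "-0.75 0 -0.7 0 0.31;-0.75 0 0 0 0.31;-0.75 0 0 0 0.31;0 0 0 0 0.31;0 0 0 0 0.31"

```text
time: 10.2
eef_pos: [0.4447, -0.1976, 0.1914]
ee_rot: [[0.933, 0.359, 0.001], [0.359, -0.933, -0.0], [0.001, 0.001, -1.0]]
ft_force: [0.4, -0.7, -0.0]
width: 0.06
gripper_force: 0.0
```

Run:
```python
from h import *
s=monitor.observe();c=calibration("wrist");im=camera("wrist")[:,:,::-1];cv2.imwrite("pics/w3.png",im);np.savez("w3.npz",**c)
side=camera("side")[:,:,::-1];cs=calibration("side")
print(s["time"],s["eef_pos"],yaw(s["ee_rot"]),s["joint_pos"].round(1))
for d in finder.outline_of("drive_collar","side"):
    q=onplane(d["pixel"],cs,.055)
    if np.hypot(*(q[:2]-(.528,-.167)))<.03:
        for z in(.04,.048): print(d["conf"],z,fit(d["pixels"],cs,(.528,-.167),z,.024))
camera("wrist")
for d in finder.tip_of("drive_collar","wrist"): print(d["pixel"],d["conf"],onplane(d["pixel"],c,.04))
u=proj((.528,-.167,.07),c).astype(int);v=proj((.528,-.167,.07),cs).astype(int)
g=lambda i,p,h:cv2.resize(i[max(p[1]-h,0):p[1]+h,p[0]-h:p[0]+h],(400,400),interpolation=cv2.INTER_CUBIC)
print(u,v);cv2.imwrite("pics/m2.png",np.hstack([g(im,u,50),g(side,v,40)]))
```

```text
10.2 [ 0.44474939 -0.19762144  0.19136437] -68.96140411132302 [ -4.8  11.1 -22.6   0.  -56.2 115.8]
0.59 0.04 (array([ 0.52702615, -0.16820662]), np.float64(0.8041290322580645))
0.59 0.048 (array([ 0.52648214, -0.15402104]), np.float64(0.77922240280035))
[313.8, 131.0] 0.85 [ 0.52561984 -0.16560848  0.04      ]
[316 126] [322 153]
```

View pics/m2.png

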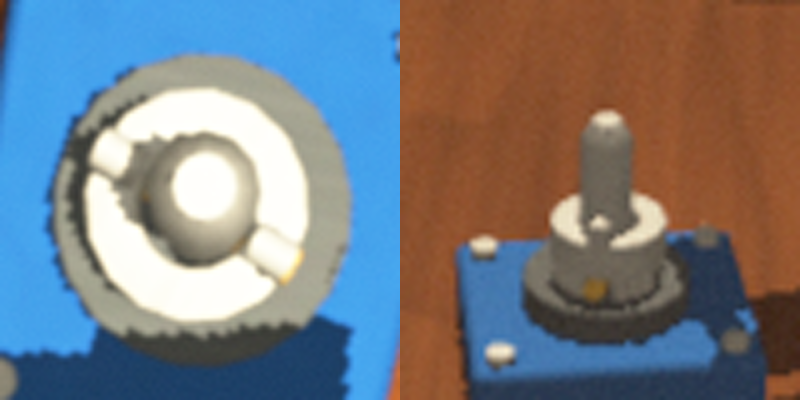

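The collar is home: side crop shows the pin end in its slot at (595,288), and the lugs at (112,153) and (272,252) give a yaw of about 79.5°. Next is the dog ring's yaw, read from the pictures already taken.

Run:
```python
from h import *
cs,ct=calibration("side"),calibration("top")
i=cv2.imread("pics/side0.png").astype(np.float32)
ii=cv2.imread("pics/side0.png")
a=np.arange(0,180,6)
for cx,cy in((.6208,.2115),):
  for z in (.0135,.0165,.0195,.0225,.0255,.0285,.031):
    P=np.array([proj((cx+.022*np.cos(t),cy+.022*np.sin(t),z),cs) for t in np.radians(a)],np.float32)
    v=cv2.remap(i,P[:,:1],P[:,1:],cv2.INTER_LINEAR).reshape(-1,3)
    print(z,v[:,2].astype(int).tolist())
p=proj((.6208,.2115,.02),cs).astype(int);print(p)
A=cv2.resize(ii[p[1]-22:p[1]+22,p[0]-22:p[0]+22],(400,400),interpolation=cv2.INTER_CUBIC)
w=cv2.imread("pics/w1.png")[105:165,240:300];B=cv2.resize(w,(400,400),interpolation=cv2.INTER_CUBIC)
cv2.imwrite("pics/m3.png",np.hstack([A,B]))
```

```text
0.0135 [166, 159, 186, 173, 150, 147, 148, 153, 159, 160, 160, 157, 155, 153, 148, 152, 153, 151, 151, 149, 147, 149, 154, 184, 155, 235, 212, 223, 251, 251]
0.0165 [231, 182, 181, 192, 176, 150, 146, 147, 145, 159, 158, 155, 157, 148, 145, 145, 150, 147, 147, 148, 145, 148, 152, 155, 155, 167, 153, 202, 220, 229]
0.0195 [245, 215, 192, 187, 184, 171, 147, 145, 144, 146, 159, 155, 158, 147, 145, 143, 149, 145, 145, 148, 143, 145, 152, 154, 154, 150, 147, 157, 185, 246]
0.0225 [251, 240, 208, 194, 182, 161, 157, 146, 144, 145, 147, 152, 151, 149, 145, 145, 149, 148, 145, 148, 146, 146, 149, 150, 149, 146, 139, 152, 220, 245]
0.0255 [252, 249, 241, 215, 197, 171, 151, 145, 149, 146, 148, 148, 148, 147, 149, 150, 150, 149, 151, 146, 149, 150, 148, 146, 147, 142, 142, 139, 211, 250]
0.0285 [253, 252, 247, 241, 225, 209, 177, 161, 162, 160, 148, 150, 149, 150, 150, 149, 150, 151, 151, 147, 147, 146, 144, 143, 144, 140, 141, 139, 197, 250]
0.031 [253, 253, 251, 246, 242, 233, 233, 217, 211, 218, 211, 193, 200, 196, 185, 176, 176, 182, 175, 161, 165, 164, 152, 148, 150, 148, 144, 150, 194, 241]
[240 321]
```

View pics/m3.png

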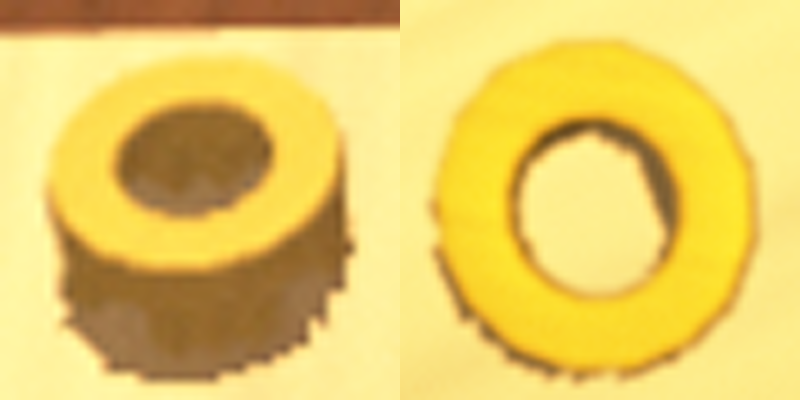

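Run:
```python
from h import *
cs=calibration("side");i=cv2.imread("pics/side0.png").astype(np.float32)
a=np.arange(6,174,6);print(a.tolist())
for z in (.013,.0145,.016,.0175,.019,.0205,.022,.025,.028):
    P=np.array([proj((.6208+.022*np.cos(t),.2115+.022*np.sin(t),z),cs) for t in np.radians(a)],np.float32)
    v=cv2.remap(i,P[:,:1],P[:,1:],cv2.INTER_LINEAR).reshape(-1,3)
    print(z,(100*v[:,0]/v[:,2]).astype(int).tolist())
```

```text
[6, 12, 18, 24, 30, 36, 42, 48, 54, 60, 66, 72, 78, 84, 90, 96, 102, 108, 114, 120, 126, 132, 138, 144, 150, 156, 162, 168]
0.013 [35, 39, 38, 36, 31, 39, 43, 46, 46, 46, 45, 45, 41, 38, 41, 43, 40, 45, 40, 42, 44, 46, 47, 46, 53, 51, 52, 56]
0.0145 [35, 40, 41, 36, 33, 33, 38, 44, 46, 46, 45, 44, 38, 32, 37, 40, 36, 41, 37, 38, 41, 46, 46, 46, 49, 46, 52, 54]
0.016 [34, 38, 41, 38, 34, 30, 33, 39, 46, 46, 45, 44, 34, 31, 33, 34, 32, 36, 33, 34, 39, 45, 46, 46, 47, 44, 49, 50]
0.0175 [32, 38, 40, 39, 35, 31, 29, 32, 43, 46, 45, 45, 32, 31, 31, 31, 30, 31, 30, 32, 38, 44, 46, 45, 44, 41, 45, 44]
0.019 [30, 36, 39, 40, 37, 31, 30, 30, 39, 45, 45, 46, 33, 30, 31, 31, 29, 30, 31, 30, 38, 45, 46, 45, 41, 37, 39, 40]
0.0205 [29, 34, 39, 39, 37, 33, 29, 30, 32, 41, 43, 44, 33, 30, 31, 30, 30, 30, 31, 30, 36, 45, 46, 43, 35, 33, 33, 41]
0.022 [28, 31, 37, 38, 36, 34, 30, 29, 30, 34, 38, 39, 31, 31, 29, 30, 30, 31, 31, 32, 35, 43, 43, 40, 32, 30, 34, 44]
0.025 [30, 29, 31, 35, 35, 33, 31, 31, 29, 29, 30, 29, 29, 29, 30, 31, 31, 33, 30, 32, 33, 34, 33, 31, 31, 32, 31, 44]
0.028 [34, 33, 31, 29, 31, 29, 29, 30, 29, 30, 30, 30, 28, 32, 29, 30, 30, 31, 30, 33, 30, 29, 29, 32, 30, 33, 31, 46]
```

```bash
cat > render.py <<'E'
from h import *
def label(c,pix,x,y,yw,z0=.012,H=.02,S=9,top=.0321):
    d=np.linalg.solve(c["mtx"],np.c_[pix,np.ones(len(pix))].T).T@c["R"];o=-c["R"].T@c["t"]
    z=np.arange(z0+H,z0,-.0004);P=o+d[:,None,:]*((z-o[2])/d[:,2:3])[:,:,None]
    u=P[...,0]-x;v=P[...,1]-y;r=np.hypot(u,v);cy,sy=np.cos(yw),np.sin(yw);a=u*cy+v*sy;b=v*cy-u*sy
    sol=(r>.0115)&(r<.022)&~((z-z0<.009)&((abs(a)<.0055)|(abs(b)<.0055)))
    return sol.any(1)
E
python3 - <<'E'
from render import *
cs=calibration("side");im=cv2.imread("pics/side0.png").astype(np.float32)
ratio=im[...,0]/np.maximum(im[...,2],1);K=3
X,Y=np.meshgrid(np.arange(212,268,1/K),np.arange(294,350,1/K));pix=np.c_[X.ravel(),Y.ravel()]-(0.5-0.5/K)
pix[:,:]=pix
T=ratio[294:350,212:268]
def cost(x,y,w):
    L=label(cs,pix,x,y,np.radians(w)).reshape(X.shape).astype(np.float32)
    L=cv2.GaussianBlur(L,(0,0),1.5);L=cv2.resize(L,(56,56),interpolation=cv2.INTER_AREA)
    return np.corrcoef(L.ravel(),T.ravel())[0,1]
best=(.6208,.2115)
for w0 in(54,):
    o=minimize(lambda p:cost(p[0]/1e3,p[1]/1e3,w0),[620.8,211.5],method="Nelder-Mead",options=dict(xatol=.1,fatol=1e-4));best=o.x/1e3
print(best)
for w in range(0,90,5):print(w,round(cost(*best,w),4),end="; ")
o=minimize(lambda p:cost(p[0]/1e3,p[1]/1e3,p[2]),[*best*1e3,54],method="Nelder-Mead",options=dict(initial_simplex=[[best[0]*1e3,best[1]*1e3,54],[best[0]*1e3+1,best[1]*1e3,54],[best[0]*1e3,best[1]*1e3+1,54],[best[0]*1e3,best[1]*1e3,62]],xatol=.05,fatol=1e-5));print(o.x,o.fun)
E
```

```text
[0.62176614 0.21279742]
0 -0.6591; 5 -0.6564; 10 -0.6547; 15 -0.6538; 20 -0.6546; 25 -0.6563; 30 -0.6594; 35 -0.6629; 40 -0.6672; 45 -0.6731; 50 -0.6792; 55 -0.6839; 60 -0.6853; 65 -0.6831; 70 -0.6779; 75 -0.6719; 80 -0.6665; 85 -0.6627; [621.74889844 212.67603502  58.38770514] -0.6853160825337107
```

Request:
apply_moves:
  commands: "0.78 -0.8 0 0 0.31;0.78 -0.8 0 0 0.31;0.78 -0.8 0 0 0.31;0.78 -0.8 0 0 0.31;0.78 -0.8 0 0 0.31"

```text
time: 11.08
eef_pos: [0.5331, 0.0095, 0.191]
ee_rot: [[0.933, 0.359, -0.0], [0.359, -0.933, -0.0], [-0.0, 0.0, -1.0]]
ft_force: [-0.1, -0.2, 0.5]
width: 0.0598
gripper_force: 0.0
```

Request:
apply_moves:
  commands: "0.78 -0.8 0 0 0.31;0.78 -0.8 0 0 0.31;0.78 -0.8 0 0 0.31;0.78 -0.8 0 0 0.31;0.78 -0.8 0 0 0.31"

```text
time: 11.7
eef_pos: [0.6211, 0.2149, 0.1907]
ee_rot: [[0.933, 0.359, -0.0], [0.359, -0.933, -0.0], [-0.001, 0.0, -1.0]]
ft_force: [0.1, 0.9, 0.2]
width: 0.06
gripper_force: 0.0
```

Request:
apply_moves:
  commands: "0 0 0.6 0 0.31;0 0 0.6 0 0.31;0 0 0.3 0 0.31;0 0 0 0 0.31"

```text
time: 12.2
eef_pos: [0.6203, 0.213, 0.1301]
ee_rot: [[0.933, 0.359, -0.002], [0.359, -0.933, -0.001], [-0.002, 0.001, -1.0]]
ft_force: [0.3, -0.7, 0.6]
width: 0.06
gripper_force: 0.0
```

Run:
```python
from h import *
d,s=delta((.6216,.2126),.0305);print(s["time"],d,s["eef_pos"],s["joint_pos"].round(1))
```

```text
12.2 [0.03251295 0.01856829 2.49039045] [0.62029219 0.2129509  0.13011767] [ 33.1  30.1  -3.    0.  -57.1  78. ]
```

Request:
apply_moves:
  commands: "0.03 0.02 0.8 0 0.31;0 0 0.8 0 0.31;0 0 0.6 0 0.31;0 0 0.27 0 0.31;0 0 0 0 0.31"

```text
time: 12.82
eef_pos: [0.6223, 0.2128, 0.0327]
ee_rot: [[0.933, 0.359, 0.0], [0.359, -0.933, -0.0], [0.0, 0.0, -1.0]]
ft_force: [0.6, 0.0, -0.1]
width: 0.0601
gripper_force: 0.0
```

Request:
apply_moves:
  commands: "0 0 0 0 1;0 0 0 0 1;0 0 0 0 1;0 0 0 0 1"

```text
time: 13.32
eef_pos: [0.6225, 0.2131, 0.0334]
ee_rot: [[0.933, 0.359, 0.002], [0.359, -0.933, 0.001], [0.002, 0.0, -1.0]]
ft_force: [-0.3, -0.4, 5.0]
width: 0.043
gripper_force: 15.0
```

Request:
apply_moves:
  commands: "0 0 -0.6 0 1;0 0 -0.8 -0.85 1;0 0 -0.9 -0.85 1;0 0 -0.9 -0.85 1;0 0 -0.8 -0.87 1"

```text
time: 13.95
eef_pos: [0.6214, 0.2127, 0.1928]
ee_rot: [[0.747, 0.665, -0.001], [0.665, -0.747, -0.0], [-0.001, -0.001, -1.0]]
ft_force: [-0.4, 0.7, -3.1]
width: 0.0426
gripper_force: 15.0
```

Request:
apply_moves:
  commands: "-0.8 0.55 0 0 1;-0.8 0.55 0 0 1;-0.8 0.55 0 0 1;-0.8 0.55 0 0 1;-0.8 0.55 0 0 1"

```text
time: 14.58
eef_pos: [0.5741, 0.0232, 0.1916]
ee_rot: [[0.748, 0.663, -0.002], [0.663, -0.748, 0.0], [-0.001, -0.001, -1.0]]
ft_force: [0.7, -1.1, -0.7]
width: 0.0427
gripper_force: 15.0
```

Request:
apply_moves:
  commands: "-0.8 0.55 0 0 1;-0.8 0.55 0 0 1;-0.8 0.55 0 0 1;-0.8 0.55 0 0 1;-0.8 0.55 0 0 1"

```text
time: 15.2
eef_pos: [0.5274, -0.1651, 0.1916]
ee_rot: [[0.749, 0.663, -0.001], [0.663, -0.749, 0.001], [-0.001, -0.001, -1.0]]
ft_force: [0.7, -0.4, -2.1]
width: 0.043
gripper_force: 15.0
```

Request:
apply_moves:
  commands: "0 0 0 0 1;0 0 0 0 1"

```text
time: 15.45
eef_pos: [0.5281, -0.1639, 0.1919]
ee_rot: [[0.749, 0.663, -0.001], [0.663, -0.749, 0.0], [-0.0, -0.001, -1.0]]
ft_force: [0.2, -0.7, -1.9]
width: 0.0426
gripper_force: 15.0
```

Run:
```python
from h import *
im=camera("side")[:,:,::-1];cv2.imwrite("pics/s4.png",im);iw=camera("wrist")[:,:,::-1];cv2.imwrite("pics/w4.png",iw);np.savez("w4.npz",**calibration("wrist"))
d,s=delta((.5286,-.166),.13);print(s["time"],d,s["eef_pos"],90+yaw(s["ee_rot"]),s["joint_pos"].round(1),s["width"],s["ft_force"])
R=s["ee_rot"];c=calibration("wrist")
# ring top edges along tool x at col of TCP: project predicted
for dx in(-.022,.022): print(dx,proj(s["eef_pos"]+R@[dx,0,0.0005],c))
r=iw[:,:,::-1].astype(int)
for row in list(range(245,295,2))+list(range(325,362,2)): print(row,iw[row,316].tolist(),end=" ")
```

```text
15.55 [-0.04301212  0.05212633  1.55222319] [ 0.52852535 -0.16331526  0.19208969] 41.60716090401946 [ -0.4  17.4 -13.8  -0.  -58.9 132. ] 0.04244229106666289 [ 0.30088518 -0.11290856 -2.09975983]
-0.022 [314.52959092 343.98947308]
0.022 [314.54815299 258.41521907]
245 [103, 121, 126] 247 [106, 124, 132] 249 [87, 122, 142] 251 [38, 103, 143] 253 [30, 102, 141] 255 [29, 102, 144] 257 [36, 113, 157] 259 [39, 138, 187] 261 [36, 131, 181] 263 [37, 130, 179] 265 [36, 131, 180] 267 [35, 129, 178] 269 [34, 125, 174] 271 [36, 125, 172] 273 [33, 124, 170] 275 [38, 122, 170] 277 [184, 148, 128] 279 [242, 171, 72] 281 [239, 169, 70] 283 [240, 170, 73] 285 [239, 168, 71] 287 [239, 168, 70] 289 [235, 164, 71] 291 [175, 132, 140] 293 [55, 103, 186] 325 [52, 75, 91] 327 [36, 124, 170] 329 [36, 126, 174] 331 [35, 125, 173] 333 [37, 126, 174] 335 [39, 143, 199] 337 [62, 251, 255] 339 [62, 244, 255] 341 [51, 118, 208] 343 [49, 110, 199] 345 [51, 109, 197] 347 [51, 110, 200] 349 [49, 106, 196] 351 [49, 103, 191] 353 [45, 96, 176] 355 [38, 92, 143] 357 [32, 93, 129] 359 [32, 93, 129] 361 [32, 91, 127]
```

Request:
apply_moves:
  commands: "-0.08 0.04 0.7 0 1;0 0 0.7 0 1;0 0 0.1 0 1;0 0 0 0 1"

```text
time: 16.05
eef_pos: [0.5279, -0.167, 0.1329]
ee_rot: [[0.747, 0.664, 0.001], [0.664, -0.747, -0.0], [0.0, 0.001, -1.0]]
ft_force: [0.1, -0.7, -1.4]
width: 0.0426
gripper_force: 15.0
```

Request:
apply_moves:
  commands: "0 0 0.2 0 1;0 0 0.2 0 1;0 0 0.2 0 1;0 0 0.2 0 1;0 0 0 0 1"

```text
time: 16.68
eef_pos: [0.5265, -0.1674, 0.0994]
ee_rot: [[0.748, 0.663, -0.002], [0.663, -0.748, 0.0], [-0.001, -0.001, -1.0]]
ft_force: [0.2, -0.2, -2.6]
width: 0.0426
gripper_force: 15.0
```

Request:
apply_moves:
  commands: "0 0 0.1 0 1;0 0 0.1 0 1;0 0 0 0 1"

```text
time: 17.05
eef_pos: [0.5269, -0.1674, 0.092]
ee_rot: [[0.748, 0.663, -0.001], [0.663, -0.748, 0.0], [-0.001, -0.001, -1.0]]
ft_force: [-0.7, 0.3, -1.7]
width: 0.0424
gripper_force: 15.0
```

Request:
apply_moves:
  commands: "0 0 0.05 0 1;0 0 0.05 0 1;0 0 0 0 1"

```text
time: 17.42
eef_pos: [0.527, -0.1674, 0.0882]
ee_rot: [[0.748, 0.663, -0.0], [0.663, -0.748, 0.0], [-0.0, -0.0, -1.0]]
ft_force: [1.2, 0.2, -1.8]
width: 0.0427
gripper_force: 15.0
```

Request:
apply_moves:
  commands: "0 0 0.05 0 1;0 0 0.03 0 1;0 0 0 0 1"

```text
time: 17.8
eef_pos: [0.5271, -0.1674, 0.0854]
ee_rot: [[0.748, 0.663, -0.0], [0.663, -0.748, -0.0], [-0.0, 0.0, -1.0]]
ft_force: [-1.6, -0.1, 0.4]
width: 0.0428
gripper_force: 15.0
```

Request:
apply_moves:
  commands: "0 0 0.03 0 1;0 0 0 0 1"

```text
time: 18.05
eef_pos: [0.5271, -0.1674, 0.0853]
ee_rot: [[0.748, 0.664, 0.0], [0.664, -0.748, -0.0], [-0.0, 0.0, -1.0]]
ft_force: [-3.0, 1.6, 8.1]
width: 0.0431
gripper_force: 15.0
```

Request:
apply_moves:
  commands: "0 0 0 0 0.31;0 0 0 0 0.31;0 0 -0.6 0 0.31;0 0 -1 0 0.31;0 0 -1 0 0.31"

```text
time: 18.68
eef_pos: [0.5271, -0.1675, 0.1887]
ee_rot: [[0.748, 0.663, -0.001], [0.663, -0.748, -0.0], [-0.001, -0.0, -1.0]]
ft_force: [1.0, -0.3, 0.3]
width: 0.0601
gripper_force: 0.0
```

Request:
apply_moves:
  commands: "0.78 -0.61 0 0 0.31;0.78 -0.61 0 0 0.31;0.78 -0.61 0 0 0.31;0.78 -0.61 0 0 0.31;0.78 -0.61 0 0 0.31"

```text
time: 19.3
eef_pos: [0.5632, 0.0287, 0.1877]
ee_rot: [[0.748, 0.663, 0.0], [0.663, -0.748, -0.0], [0.0, 0.0, -1.0]]
ft_force: [-0.5, -0.7, -0.4]
width: 0.06
gripper_force: 0.0
```

Run:
```python
from h import *
cs=calibration("side");i=camera("side")[:,:,::-1];cv2.imwrite("pics/s5.png",i)
for l,h,zs in(("dog_ring",.02,(.064,.072)),("drive_collar",.024,(.04,.048))):
  for d in finder.outline_of(l,"side"):
    q=onplane(d["pixel"],cs,.07)
    if np.hypot(*(q[:2]-(.528,-.167)))<.05: print(l,d["conf"],d["pixels"].sum(),[fit(d["pixels"],cs,(.528,-.167),z,h) for z in zs])
camera("top");ct=calibration("top")
for l in("cover_ring","old_ring"):
  for d in finder.outline_of(l,"top"): print(l,d["conf"],fit(d["pixels"],ct,onplane(d["pixel"],ct,.018),.012,.012))
print(delta((.613,.3027)))
```

```text
dog_ring 0.74 211 [(array([ 0.52563723, -0.17702053]), np.float64(0.6099590915502892)), (array([ 0.52530469, -0.16217188]), np.float64(0.5913126622046169))]
drive_collar 0.79 243 [(array([ 0.52506585, -0.17196009]), np.float64(0.5433316035288013)), (array([ 0.525 , -0.1595]), np.float64(0.52722460297454))]
old_ring 0.41 (array([ 0.53250558, -0.18312   ]), np.float64(0.9579513120455264))
old_ring 0.36 (array([0.44694666, 0.01368069]), np.float64(0.28863854266538835))
(array([ 5.51507367e+00, -4.33078382e+00, -2.12176736e-03]), {'time': 19.6, 'joint_pos': array([ 1.92032294e+01,  1.85621865e+01, -1.27108705e+01,  8.36612154e-04,
       -5.87608453e+01,  1.12319600e+02]), 'joint_velocities': array([-0.76491116, -0.30509221, -0.14446457,  0.05240624, -0.0405461 ,
       -0.11419505]), 'joint_efforts': array([ 4.16557398e-01, -3.43585002e+01,  1.73608303e+01,  3.75549719e+00,
        6.55258563e-02,  1.78326256e-03]), 'eef_pos': array([0.56267674, 0.02676099, 0.18768956]), 'ee_rot': array([[ 7.48686465e-01,  6.62924030e-01, -5.54675754e-04],
       [ 6.62924032e-01, -7.48686640e-01, -2.06413733e-04],
       [-5.52114950e-04, -2.13168719e-04, -9.99999825e-01]]), 'ft_force': array([-0.18627992,  0.13735932, -0.6443649 ]), 'moment': array([-0.12115052,  0.00549582,  0.03909781]), 'gripper_force': 0.0, 'width': 0.06017672655145301})
```

Request:
apply_moves:
  commands: "0.92 -0.72 0 0 0.31;0.92 -0.72 0 0 0.31;0.92 -0.72 0 0 0.31;0.92 -0.72 0 0 0.31;0.92 -0.72 0 0 0.31"

```text
time: 20.23
eef_pos: [0.6056, 0.2572, 0.188]
ee_rot: [[0.75, 0.662, 0.0], [0.662, -0.75, -0.0], [-0.0, 0.0, -1.0]]
ft_force: [0.9, -1.3, -0.4]
width: 0.0601
gripper_force: 0.0
```

Request:
apply_moves:
  commands: "0.92 -0.72 0.5 0 0.31;0 0 0.8 0 0.31;0 0 0.8 0 0.31;0 0 0 0 0.31"

```text
time: 20.72
eef_pos: [0.6122, 0.3008, 0.1007]
ee_rot: [[0.749, 0.662, -0.006], [0.662, -0.75, -0.004], [-0.007, -0.001, -1.0]]
ft_force: [-0.6, -0.2, 1.1]
width: 0.0601
gripper_force: 0.0
```

Run:
```python
from h import *
camera("side");cs=calibration("side")
for d in finder.outline_of("cover_ring","side"): print(d["conf"],d["pixels"].sum(),fit(d["pixels"],cs,onplane(d["pixel"],cs,.018),.012,.012))
d,s=delta((.6135,.303),.0305);print(s["time"],d,s["eef_pos"])
```

```text
0.73 808 (array([0.61358166, 0.30236016]), np.float64(0.8614651509932254))
20.825 [-0.01054394 -0.02839214  1.85885825] [0.61447747 0.30242556 0.10485556]
```

Request:
apply_moves:
  commands: "-0.01 -0.03 0.7 0 0.31;0 0 0.7 0 0.31;0 0 0.46 0 0.31;0 0 0 0 0.31;0 0 0 0 1"

```text
time: 21.45
eef_pos: [0.6131, 0.3041, 0.0307]
ee_rot: [[0.748, 0.663, 0.002], [0.663, -0.748, 0.001], [0.002, 0.0, -1.0]]
ft_force: [-0.1, -0.9, -1.0]
width: 0.0559
gripper_force: 0.0
```

Request:
apply_moves:
  commands: "0 0 0 0 1;0 0 0 0 1;0 0 0 0 1"

```text
time: 21.82
eef_pos: [0.6127, 0.3039, 0.0301]
ee_rot: [[0.748, 0.663, 0.001], [0.663, -0.748, 0.0], [0.001, 0.0, -1.0]]
ft_force: [-0.7, -0.7, 2.4]
width: 0.0432
gripper_force: 15.0
```

Request:
apply_moves:
  commands: "0 0 -0.8 0 1;0 0 -0.8 0 1;0 0 -0.8 0 1;0 0 -0.8 0 1;0 0 -0.8 0 1"

```text
time: 22.45
eef_pos: [0.612, 0.3036, 0.1902]
ee_rot: [[0.748, 0.663, -0.001], [0.663, -0.748, -0.0], [-0.001, -0.0, -1.0]]
ft_force: [-0.1, 0.1, -0.7]
width: 0.0429
gripper_force: 15.0
```

Request:
apply_moves:
  commands: "-0.85 0.67 0 0 1;-0.85 0.67 0 0 1;-0.85 0.67 0 0 1;-0.85 0.67 0 0 1;-0.85 0.67 0 0 1"

```text
time: 23.08
eef_pos: [0.5734, 0.0894, 0.1893]
ee_rot: [[0.748, 0.663, -0.001], [0.663, -0.748, 0.0], [-0.0, -0.0, -1.0]]
ft_force: [-0.0, 0.1, -0.1]
width: 0.043
gripper_force: 15.0
```

Request:
apply_moves:
  commands: "-0.85 0.67 0 0 1;-0.85 0.67 0 0 1;-0.85 0.67 0 0 1;-0.85 0.67 0 0 1;-0.85 0.67 0 0 1"

```text
time: 23.7
eef_pos: [0.5351, -0.1235, 0.1894]
ee_rot: [[0.748, 0.663, -0.0], [0.663, -0.748, 0.0], [-0.0, -0.0, -1.0]]
ft_force: [-0.2, -0.7, 0.1]
width: 0.0432
gripper_force: 15.0
```

Request:
apply_moves:
  commands: "-0.85 0.67 0 0 1;0 0 0 0 1;0 0 0 0 1"

```text
time: 24.08
eef_pos: [0.5279, -0.1648, 0.1893]
ee_rot: [[0.749, 0.663, -0.0], [0.663, -0.749, 0.0], [0.0, -0.0, -1.0]]
ft_force: [-0.1, 0.1, -0.6]
width: 0.0432
gripper_force: 15.0
```

Run:
```python
from h import *
iw=camera("wrist")[:,:,::-1];c=calibration("wrist")
d,s=delta((.5278,-.1665),.14);print(s["time"],d,s["eef_pos"],s["joint_pos"].round(1),s["width"])
R=s["ee_rot"]
for dx in(-.022,.022): print(dx,proj(s["eef_pos"]+R@[dx,0,0.0063],c))
for row in list(range(245,295,2))+list(range(325,362,2)): print(row,iw[row,316].tolist(),end=" ")
```

```text
24.125 [-0.0422428   0.03401834  1.23572846] [ 0.52816439 -0.16437262  0.18942963] [ -0.5  17.5 -14.   -0.  -58.5 132.1] 0.04277062953155735
-0.022 [314.56273796 337.57569939]
0.022 [314.57822046 254.59031387]
245 [105, 122, 131] 247 [39, 47, 139] 249 [7, 15, 143] 251 [13, 18, 148] 253 [19, 25, 175] 255 [15, 24, 182] 257 [16, 23, 180] 259 [15, 22, 178] 261 [17, 23, 180] 263 [12, 21, 177] 265 [12, 18, 174] 267 [15, 20, 176] 269 [7, 17, 173] 271 [105, 123, 199] 273 [241, 178, 118] 275 [242, 174, 73] 277 [242, 174, 76] 279 [242, 173, 76] 281 [241, 172, 73] 283 [241, 174, 75] 285 [241, 171, 72] 287 [240, 171, 72] 289 [238, 168, 68] 291 [199, 139, 113] 293 [70, 108, 186] 325 [46, 53, 91] 327 [15, 22, 169] 329 [0, 19, 247] 331 [0, 26, 255] 333 [25, 75, 255] 335 [52, 111, 203] 337 [50, 105, 195] 339 [49, 106, 194] 341 [48, 109, 198] 343 [52, 111, 202] 345 [50, 109, 199] 347 [52, 111, 201] 349 [51, 109, 201] 351 [50, 105, 196] 353 [45, 99, 185] 355 [39, 95, 147] 357 [34, 93, 131] 359 [33, 94, 130] 361 [36, 96, 131]
```

Request:
apply_moves:
  commands: "-0.085 0.035 0.7 0 1;0 0 0.75 0 1;0 0 0 0 1;0 0 0.2 0 1;0 0 0.2 0 1"

```text
time: 24.75
eef_pos: [0.5274, -0.1679, 0.1163]
ee_rot: [[0.748, 0.664, 0.003], [0.664, -0.748, -0.0], [0.002, 0.002, -1.0]]
ft_force: [1.2, 0.2, -0.6]
width: 0.0435
gripper_force: 15.0
```

Request:
apply_moves:
  commands: "0 0 0.15 0 1;0 0 0.1 0 1;0 0 0 0 1"

```text
time: 25.12
eef_pos: [0.5264, -0.1683, 0.1053]
ee_rot: [[0.748, 0.663, -0.001], [0.663, -0.748, 0.0], [-0.0, -0.0, -1.0]]
ft_force: [0.4, -0.4, -0.3]
width: 0.0435
gripper_force: 15.0
```

Request:
apply_moves:
  commands: "0 0 0.05 0 1;0 0 0.03 0 1;0 0 0 0 1"

```text
time: 25.5
eef_pos: [0.5265, -0.1682, 0.1023]
ee_rot: [[0.748, 0.663, -0.0], [0.663, -0.748, 0.0], [-0.0, -0.0, -1.0]]
ft_force: [0.7, -0.9, -0.7]
width: 0.0428
gripper_force: 15.0
```

Request:
apply_moves:
  commands: "0 0 0.03 0 1;0 0 0 0 1"

```text
time: 25.75
eef_pos: [0.5267, -0.1683, 0.102]
ee_rot: [[0.748, 0.664, 0.001], [0.664, -0.748, -0.0], [0.0, 0.001, -1.0]]
ft_force: [-1.2, 0.6, 5.2]
width: 0.0435
gripper_force: 15.0
```

Contact with the cover at its home height. Releasing, backing off and checking.

Request:
apply_moves:
  commands: "0 0 0 0 0.31;0 0 0 0 0.31;0 0 -0.5 0 0.31;0 0 -1 0 0.31;0 0 -1 0 0.31"

```text
time: 26.38
eef_pos: [0.5263, -0.1682, 0.2016]
ee_rot: [[0.748, 0.663, -0.001], [0.663, -0.748, 0.0], [-0.001, -0.001, -1.0]]
ft_force: [1.1, -0.5, 0.2]
width: 0.0599
gripper_force: 0.0
```

Request:
apply_moves:
  commands: "-0.75 0 0 0 0.31;-0.75 0 0 0 0.31;-0.75 0 0 0 0.31;0 0 0 0 0.31;0 0 0 0 0.31"

```text
time: 27.0
eef_pos: [0.4596, -0.2279, 0.2011]
ee_rot: [[0.748, 0.663, 0.0], [0.663, -0.748, -0.0], [0.0, 0.0, -1.0]]
ft_force: [-0.5, 0.2, -0.1]
width: 0.0602
gripper_force: 0.0
```

Run:
```python
from h import *
g=lambda i,p,h:cv2.resize(i[max(p[1]-h,0):p[1]+h,max(p[0]-h,0):p[0]+h],(390,390),interpolation=cv2.INTER_CUBIC)
o=[]
for n,h in(("side",36),("wrist",60)):
    c=calibration(n);i=camera(n)[:,:,::-1];p=proj((.528,-.1665,.07),c).astype(int);o.append(g(i,p,h))
    for d in finder.outline_of("cover_ring",n):
        q=onplane(d["pixel"],c,.09)
        if np.hypot(*(q[:2]-(.528,-.167)))<.05: print(n,d["conf"],[fit(d["pixels"],c,(.528,-.167),z,.012) for z in(.084,.092)])
cv2.imwrite("pics/end.png",np.hstack(o))
s=monitor.observe();print(s["time"],s["eef_pos"])
```

```text
side 0.47 [(array([ 0.52791404, -0.17323375]), np.float64(0.7985009586892103)), (array([ 0.52749609, -0.15820508]), np.float64(0.7705110961667787))]
wrist 0.96 [(array([ 0.52723298, -0.16852482]), np.float64(0.9305251213022382)), (array([ 0.52631955, -0.16993756]), np.float64(0.8746459705006069))]
27.2 [ 0.45972414 -0.22751428  0.20096813]
```

View pics/end.png

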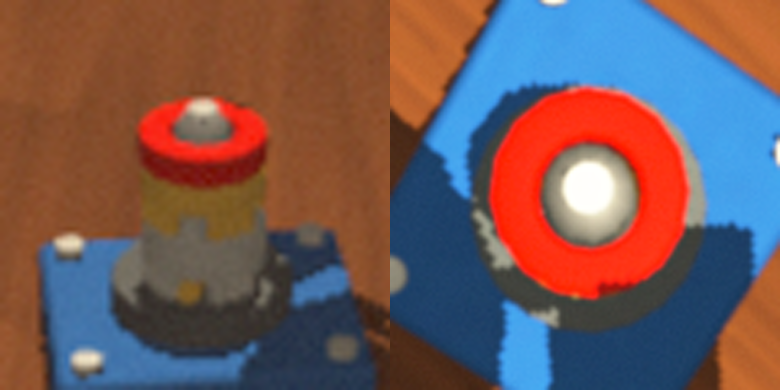

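The final picture shows the stack complete. In the left crop the pin is in the collar's slot at (190,290), a lug sits inside the brass slot at (195,225), and the red ring lies flat at (203,140). In the right crop the red ring is centred on the spindle at (588,190).

```bash
python3 -c "
from rig import arm;print(arm.sign_off())"
```

```text
the job is handed in; nothing more can be done
None
```

I built the coupling in order (steel collar, brass dog ring, red cover), let go of everything and handed the job in at about 27 s of the 72 s limit. The final pictures and contact heights show each ring home; the judge's verdict was not reported back. I made no contact with the worn ring or the screwdriver.

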